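# Meter one steel ball from the dispensing cup into the bowl

## Robot

A 6-joint arm with a two-finger parallel gripper is mounted at the origin on a cart in front of the work surface, level with it; the furniture and walls round the work are solid. World frame = base frame: x ahead of the robot, y to its left, z up, the work surface at z = 0. Lengths are in mm, angles in rad, forces in N, time in s.
With the tool pointing down it reaches from about 300 to 875 mm from the base axis. Payload 4.2 kg.
Tool frame: the origin (TCP) lies on the centre line of the jaws, within the pads' length; the fingertips stand tip_reach ahead of it and the grasp point (between the pads) lies 8 mm behind it (tip_reach is the distance from the TCP to the fingertips, in mm); z points along the fingers, y is the line along which they close (so a half turn about z gives the same grasp; the last joint's range is limited). The gripper opens to 85 mm and grips with 20 to 120 N. Pads are 22 mm wide; open, the fingers measure 114 mm over their backs; the gripper's body (76 mm by 85 mm) begins 54 mm behind the grasp point. The pads swing forward as they close: fully open they stand 13 mm farther back than shut.
Start: joints at [-1.293, 0.32, 1.565, -0, 1.257, -0.02], TCP at [168.718, -549.704, 242.338] pointing down, gripper open.
Joint ranges: [-3.11, 3.11], [-0.84, 2.01], [0.21, 2.61], [-1.34, 4.49], [0.05, 2.63], [-2.56, 2.56]. Speed limits (rad/s): [2.57, 2.57, 3.14, 3.14, 3.14, 3.14].

## Interface

Orientations are given as a rotation vector (axis times angle).
In Python, from station import get_state, camera, calibration, job_done, tip_reach gives the robot as it stands. The module is installed in compiled form; this text tells all that it offers.
- The arm moves only by the tool step_arm, never from a script. Its argument "series" is a list that holds one entry, the list of rows, each a list of 6 numbers: the shift along the tool's x, y, z in mm, then the turn, a rotation vector about the tool's x, y, z in degrees. In form: [[[x, y, z, ax, ay, az], ...]]. A call has exactly 8 rows; each row shifts and turns the commanded pose from where the row before left it, along the tool's axes as they then stand; what a row does not reach is not made up. A row lasts 1/10 s, in which the tool goes at most 50 mm and 8.59 degrees, less where a joint would pass 70% of its speed; a pose out of reach is approached as far as the arm can. A call with a gripper value outside its range is refused whole. "grip" is the opening in per cent of the stroke, from 0 (shut) to 100 (fully open), set as the call begins (left out, the last holds). The fingers move at their own pace and stop on an object; "grip_force" is the grip in N (left out, the last holds). Time passes only in rows, so rows that do not move let the fingers close, or fill a call up. It gives the time, the measured TCP pose, the force, the opening and the grip force at its end, in the units of the state.
- get_state(): the state, without advancing time (a new reading comes with each control period).
- camera(name): name is "scene" or "top" or "wrist"; returns the picture (400x640x3 uint8, red, green, blue); there is no depth.
- calibration(name): a dict with "intrinsics" (3x3 intrinsics, pixels), "world_from_camera" (4x4, takes a point from camera to world coordinates); the wrist camera has in their place "T_tool_cam" (4x4, takes a point from camera to tool coordinates, whose origin is the TCP and whose axes are the flange's). Camera axes: x right, y down, z forward; pixel columns grow to the right and rows downward; lengths in mm; the calibration is good to about 2 mm. A picture is of the moment at which its call begins: read the wrist's pose just before it. calibration takes no time and is no camera call.
- job_done(): hands the job in; it is judged then, once.
The state is a dict: "clock": time; "q": joint angles; "qd": joint speeds; "effort": joint torques, N m; "ee_pos": TCP position; "orientation": TCP orientation; "ft_force": force on the tool from outside, world axes, zero at the start; "torque": the same for the moment, N m; "width": finger opening in mm; "grip_force": force on a finger pad.
Only numpy, scipy, OpenCV 4.12 (cv2) and the standard library are available. Lean on these libraries where they do the work, as an engineer would, in place of code of your own. Each camera call takes 0.05 s, during which the arm holds its last target. There are 200 camera calls.

## Task

Pick up the two-pocket dispensing cup by its black upright handle and, low over the bowl on the worktop, tilt it slowly spout-down until the front ball rolls out into the bowl; keep the cup tilted like that until the ball lies in the bowl, and do not tilt so far that the rear ball leaves its pocket. Then level the cup, stand it upright on the free worktop with the rear ball still in it, and let go. Leave the bowl where it stands and do not disturb the beaker or the mould ring.

Things in the scene. Friction and masses are not known exactly. Their poses are not given: they have to be found in the camera images.
- cup: Open trough-shaped cup of bare aluminium, 74 mm long, 34 mm wide, walls 36 mm high, 140 g. Origin: centre of the underside, on the worktop; z up, x along the trough to the spout: back wall at x = -40 mm, open spout at +34 mm. Two V pockets in a row hold a ball each: tilted spout-down, the front one lets its ball go at about 15 to 25 degrees, the rear one not before 40.
- cup_handle (a point): Middle of the grip of the cup's handle, an upright black plastic tab behind the back wall: 34 mm long along the cup's x, 12 mm thick along its y, 14 to 64 mm above the underside. At (-57, 0, 46) mm in the cup's frame, same axes. Grasp from above, fingers closing along the cup's y, firmly (about 60 N).
- cup_lip (a point): Middle of the spout's edge over which the front ball rolls, at (34, 0, 14) mm in the cup's frame; axes as the cup's.
- ball_front_center (a point): Centre of the front steel ball, 22 mm in diameter, about 44 g; it starts in the pocket next to the spout, at (5, 0, 18) mm in the cup's frame. As it rolls its axes turn.
- ball_rear_center (a point): Centre of the rear steel ball, the same as the front one; it starts in the pocket next to the handle at (-22, 0, 22) mm in the cup's frame.
- bowl_centre (a point): Centre (half-way up) of the loose porcelain bowl, brown outside and white inside, 100 mm across the rim, 56 mm high, rim 28 mm above this point, standing on the worktop; z up.
- beaker: Bystander: empty clear beaker, 69 mm across and 88 mm high, beside the bowl. Origin: centre of its underside.
- ring: Bystander: open steel mould ring, 51 mm across and 30 mm high. Origin: centre of its underside.

How it is judged:
By the outcome, as a careful person would: the job done as asked, in the order asked, and still so for the second after the job is handed in, with the robot touching nothing.
It also fails if it takes over 58 s, if anything falls off the work surface, if the arm or the gripper's body presses on something with over 40 N, if the wrist force passes 120 N, or if a joint passes its speed limit or range.

## Working session

There is one attempt and no reset: what is moved stays moved. The work goes in short steps, Python scripts to look and compute and a tool call to move; the robot and the scene stay as the last step left them, time stands still between calls to the robot, and variables do not carry over. Pictures are saved under pics/ and viewed, at most 10 in all, crops included, and the job is handed in when it is done.

Besides the shell and the picture viewer there is one more tool, called as a command line: name --argument value ..., lists and objects as JSON in quotes. step_arm: Moves the arm, as the interface text tells. Its arguments: {"type":"object","properties":{"series":{"type":"array","items":{"type":"array","items":{"type":"array","items":{"type":"number"}}}},"grip":{"type":"number"},"grip_force":{"type":"number"}},"required":["series"]}

```bash
mkdir -p pics; cat > h.py <<'E'
import numpy as np, cv2
from station import *
def save(n,img): cv2.imwrite(f'pics/{n}.png',cv2.cvtColor(img,cv2.COLOR_RGB2BGR))
def ray(name,u,v,z):
    c=calibration(name);K=np.array(c['intrinsics']);T=np.array(c['world_from_camera'])
    d=T[:3,:3]@np.linalg.solve(K,[u,v,1]);o=T[:3,3];return o+d*(z-o[2])/d[2]
def proj(name,p):
    c=calibration(name);K=np.array(c['intrinsics']);T=np.linalg.inv(np.array(c['world_from_camera']))
    q=K@(T[:3,:3]@np.array(p,float)+T[:3,3]);return q[:2]/q[2]
E
python3 - <<'E'
from h import *
np.set_printoptions(precision=3,suppress=True)
s=get_state();print(s,tip_reach() if callable(tip_reach) else tip_reach)
for n in('scene','top'):
    save(n,camera(n));c=calibration(n);print(n,c)
print(calibration('wrist'))
E
```

```text
{'clock': 0.0, 'q': array([-1.293,  0.32 ,  1.566, -0.   ,  1.257, -0.02 ]), 'qd': array([-0.   ,  0.   , -0.001, -0.001,  0.001,  0.   ]), 'effort': array([  0.003, -41.551, -23.416,   0.   ,   0.008,  -0.   ]), 'ee_pos': array([ 168.585, -549.262,  241.498]), 'orientation': array([-3.105, -0.466,  0.   ]), 'ft_force': array([-0.456, -0.057, -0.139]), 'torque': array([-0.059,  0.015,  0.022]), 'grip_force': 0.0, 'width': 85.50042700870225} 11.0
scene {'intrinsics': array([[378.653,   0.   , 319.248],
       [  0.   , 378.653, 200.986],
       [  0.   ,   0.   ,   1.   ]]), 'world_from_camera': array([[   0.835,   -0.269,    0.48 ,   97.597],
       [  -0.55 ,   -0.382,    0.743, -841.661],
       [  -0.017,   -0.884,   -0.467,  477.559],
       [   0.   ,    0.   ,    0.   ,    1.   ]])}
top {'intrinsics': array([[459.903,   0.   , 316.313],
       [  0.   , 459.903, 206.164],
       [  0.   ,   0.   ,   1.   ]]), 'world_from_camera': array([[  -0.003,   -0.987,    0.163,  355.262],
       [  -1.   ,    0.003,    0.001, -194.643],
       [  -0.002,   -0.163,   -0.987,  951.372],
       [   0.   ,    0.   ,    0.   ,    1.   ]])}
{'intrinsics': array([[285.973,   0.   , 323.03 ],
       [  0.   , 285.973, 199.036],
       [  0.   ,   0.   ,   1.   ]]), 'T_tool_cam': array([[   0.001,   -0.947,   -0.322,   83.031],
       [   1.   ,    0.   ,    0.001,    0.536],
       [  -0.001,   -0.322,    0.947, -131.348],
       [   0.   ,    0.   ,    0.   ,    1.   ]])}
```

View pics/top.png

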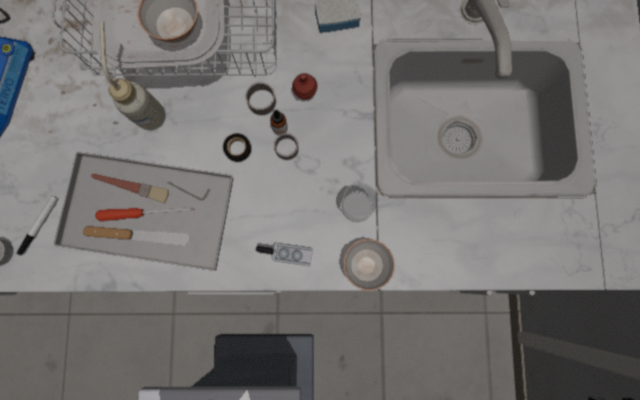

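View pics/scene.png

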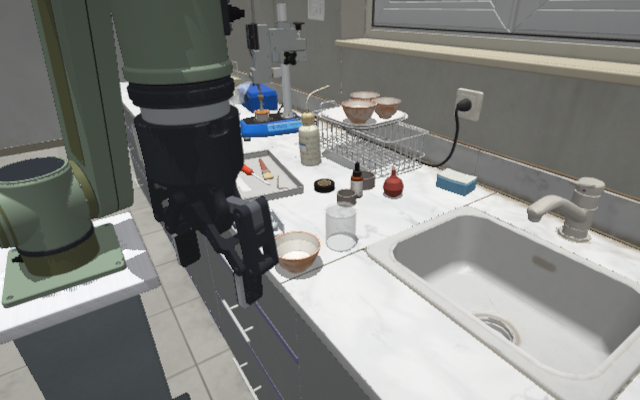

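The top view shows the cup (body near (292,253), black handle (264,249), spout to the right), the bowl at (367,263), the beaker at (356,203) and small rings near (286,147). The scene view shows the bowl and beaker, with the arm hiding the cup. Next I measure these.

```bash
python3 - <<'E'
from h import *
np.set_printoptions(precision=1,suppress=True)
im=cv2.imread('pics/top.png');cv2.imwrite('pics/crop.png',cv2.resize(im[180:300,230:410],None,fx=4.4,fy=4.4,interpolation=cv2.INTER_CUBIC))
g=im.max(2)
m=np.zeros(g.shape,np.uint8);m[235:262,250:282]=(g[235:262,250:282]<70)
n,l,st,ce=cv2.connectedComponentsWithStats(m);i=1+st[1:,4].argmax();print(st[i],ce[i],ray('top',*ce[i],60))
p=np.argwhere(l==i)[:,::-1].astype(np.float32);print(cv2.minAreaRect(p))
for n,u,v,z in [('handle',264,249,64),('spout',312,255,25),('bowl',367,263,56),('beaker',356,203,44),('ring',286,147,30),('edge',300,290,0)]:print(n,ray('top',u,v,z))
E
```

```text
[256 246  18   8 106] [264.6 249.3] [418.6 -93.2  60. ]
((264.4599609375, 249.27999877929688), (17.111984252929688, 6.363961219787598), 8.130102157592773)
handle [418.9 -92.5  64. ]
spout [ 409.4 -184.5   25. ]
bowl [ 391.9 -291.2   56. ]
beaker [ 511.7 -273.    44. ]
ring [ 632.5 -131.    30. ]
edge [ 340.  -159.7    0. ]
```

View pics/crop.png

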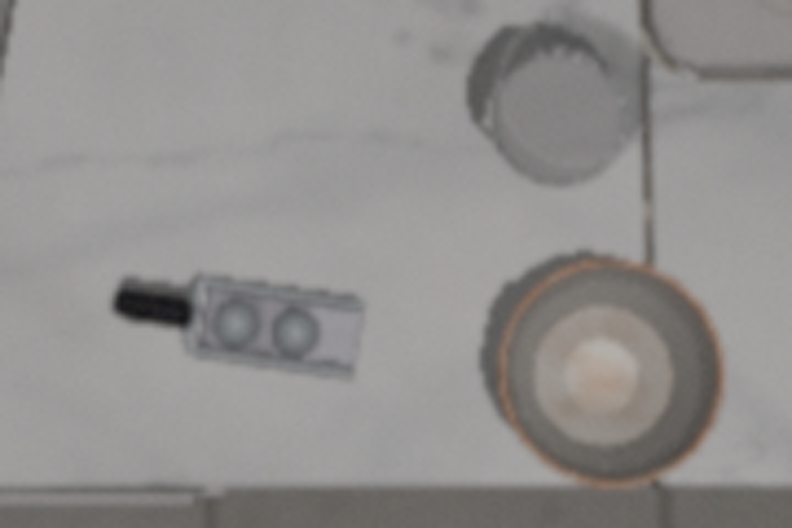

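```bash
cat >> h.py <<'E'
from scipy.spatial.transform import Rotation as Ro
def Rt(yaw,tilt=0): # tool x yaw deg (tool down), tilt about tool y: spout-down positive
    a=np.radians(yaw);c,s=np.cos(a),np.sin(a)
    return Ro.from_matrix(np.array([[c,s,0],[s,-c,0],[0,0,-1]]).T)*Ro.from_euler('y',tilt,degrees=True)
def rows(p1,R1,N,p0=None,R0=None):
    st=get_state()
    if p0 is None:p0=st['ee_pos'];R0=Ro.from_rotvec(st['orientation'])
    d=(R0.inv()*R1).as_rotvec()/N
    S=sum(Ro.from_rotvec(d*k).as_matrix() for k in range(N))
    t=np.linalg.solve(S,R0.inv().apply(np.array(p1)-p0))
    print(N,'x',np.round(t,2),np.round(np.degrees(d),2))
E
python3 - <<'E'
from h import *
np.set_printoptions(precision=2,suppress=True)
print('bowl',ray('top',368.9,264.8,56))
print(Rt(82).as_matrix(), Rt(82,20).apply([-1,0,0]))
rows([419,-93,150],Rt(82),16,[168.7,-549.7,242.3],Ro.from_rotvec([-3.105,-.466,0]))
E
```

```text
bowl [ 388.39 -294.78   56.  ]
[[ 0.14  0.99  0.  ]
 [ 0.99 -0.14  0.  ]
 [ 0.    0.   -1.  ]] [-0.13 -0.93 -0.34]
16 x [33.36 -8.17  5.79] [-0.01 -0.   -4.06]
```

step_arm --series '[[[33.4, -8.2, 5.8, 0, 0, -4.06], [33.4, -8.2, 5.8, 0, 0, -4.06], [33.4, -8.2, 5.8, 0, 0, -4.06], [33.4, -8.2, 5.8, 0, 0, -4.06], [33.4, -8.2, 5.8, 0, 0, -4.06], [33.4, -8.2, 5.8, 0, 0, -4.06], [33.4, -8.2, 5.8, 0, 0, -4.06], [33.4, -8.2, 5.8, 0, 0, -4.06]]]'

```text
clock: 0.9
ee_pos: [361.2, -356.2, 195.3]
orientation: [-2.85, -1.32, 0.0]
ft_force: [0.5, 0.1, 0.0]
width: 85.6
grip_force: 0.0
```

step_arm --series '[[[33.4, -8.2, 5.8, 0, 0, -4.06], [33.4, -8.2, 5.8, 0, 0, -4.06], [33.4, -8.2, 5.8, 0, 0, -4.06], [33.4, -8.2, 5.8, 0, 0, -4.06], [33.4, -8.2, 5.8, 0, 0, -4.06], [33.4, -8.2, 5.8, 0, 0, -4.06], [33.4, -8.2, 5.8, 0, 0, -4.06], [33.4, -8.2, 5.8, 0, 0, -4.06]]]'

```text
clock: 1.7
ee_pos: [419.0, -91.0, 149.1]
orientation: [-2.368, -2.065, 0.0]
ft_force: [-0.1, -0.1, 0.4]
width: 85.4
grip_force: 0.0
```

step_arm --series '[[[0, 0, 0, 0, 0, 0], [0, 0, 0, 0, 0, 0], [0, 0, 0, 0, 0, 0], [0, 0, 0, 0, 0, 0], [0, 0, 0, 0, 0, 0], [0, 0, 0, 0, 0, 0], [0, 0, 0, 0, 0, 0], [0, 0, 0, 0, 0, 0]]]'

```text
clock: 2.5
ee_pos: [419.0, -92.5, 149.5]
orientation: [2.371, 2.061, -0.0]
ft_force: [-0.3, -0.4, -0.1]
width: 85.2
grip_force: 0.0
```

```bash
cat >> h.py <<'E'
def wcal():
    st=get_state();T=np.eye(4);T[:3,:3]=Ro.from_rotvec(st['orientation']).as_matrix();T[:3,3]=st['ee_pos']
    c=calibration('wrist');return np.array(c['intrinsics']),T@np.array(c['T_tool_cam'])
def wray(C,u,v,z):
    K,T=C;d=T[:3,:3]@np.linalg.solve(K,[u,v,1]);o=T[:3,3];return o+d*(z-o[2])/d[2]
E
python3 - <<'E'
from h import *
import pickle
C=wcal();im=camera('wrist');save('w1',im);pickle.dump(C,open('C1','wb'))
s=get_state();print(s['ee_pos'],s['orientation'],s['q'],s['clock'])
E
```

```text
[419.04509052 -92.47124993 149.49892007] [ 2.37075119e+00  2.06121729e+00 -9.28997212e-05] [-2.43923258e-01  1.80997159e-01  2.01855232e+00 -1.19347321e-04
  9.42008490e-01 -1.04397158e-01] 2.55
```

View pics/w1.png

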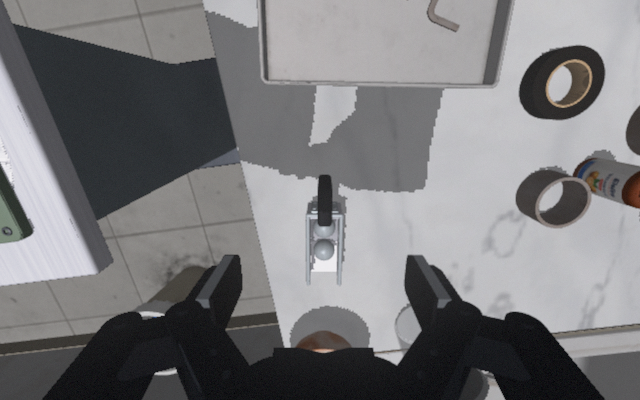

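The wrist view shows the handle at (325,177–228), the trough walls at u≈308 and 342, and the spout end at v≈285. It looks well aligned, so I check it in numbers.

```bash
python3 - <<'E'
from h import *
import pickle
np.set_printoptions(precision=1,suppress=True)
C=pickle.load(open('C1','rb'));im=cv2.imread('pics/w1.png');g=im.max(2)
m=np.zeros(g.shape,np.uint8);m[170:235,305:350]=(g[170:235,305:350]<45)
n,l,st,ce=cv2.connectedComponentsWithStats(m);i=1+st[1:,4].argmax();x,y,w,h,a=st[i];print(st[i])
for v in range(y,y+h,5):
    u=np.flatnonzero(l[v]==i);print(v,u.min(),u.max(),end=' | ')
print()
uc=x+w/2
for v,z in((y,14),(y,64),(y+h,64)):print(v,z,wray(C,uc,v,z))
for u,v in((308,212),(342,212),(308,284),(340,284)):print(wray(C,u,v,36))
s=get_state();R=Ro.from_rotvec(s['orientation']);print('yaw',R.as_euler('ZYX',degrees=True))
print('t',proj('top',[418.9,-93,64]))
E
```

```text
[318 175  14  37 385]
175 322 327 | 180 319 330 | 185 319 330 | 190 319 331 | 195 318 331 | 200 318 330 | 205 318 330 | 210 318 330 | 
175 14 [423.5 -77.1  14. ]
175 64 [424.9 -64.7  64. ]
212 64 [420.7 -95.3  64. ]
[ 403.9 -104.1   36. ]
[ 434.9 -108.4   36. ]
[ 391.9 -180.9   36. ]
[ 423.8 -185.3   36. ]
yaw [ 82.   0. 180.]
t [264.3 249. ]
```

step_arm --series '[[[0.7, 1.4, 14, 0, 0, 0.4], [0, 0, 16, 0, 0, 0], [0, 0, 16, 0, 0, 0], [0, 0, 16, 0, 0, 0], [0, 0, 16, 0, 0, 0], [0, 0, 14, 0, 0, 0], [0, 0, 12, 0, 0, 0], [0, 0, 7.5, 0, 0, 0]]]' --grip 50

```text
clock: 3.35
ee_pos: [420.3, -91.8, 37.2]
orientation: [-2.377, -2.053, 0.001]
ft_force: [-0.3, -0.3, -0.0]
width: 42.8
grip_force: 0.0
```

step_arm --series '[[[0, 0, 0, 0, 0, 0], [0, 0, 0, 0, 0, 0], [0, 0, 0, 0, 0, 0], [0, 0, 0, 0, 0, 0], [0, 0, 0, 0, 0, 0], [0, 0, 0, 0, 0, 0], [0, 0, 0, 0, 0, 0], [0, 0, 0, 0, 0, 0]]]' --grip 20 --grip_force 60

```text
clock: 4.15
ee_pos: [420.6, -91.9, 38.1]
orientation: [2.378, 2.053, 0.0]
ft_force: [0.4, 0.2, 0.4]
width: 17.3
grip_force: 0.0
```

step_arm --series '[[[0, 0, 0, 0, 0, 0], [0, 0, 0, 0, 0, 0], [0, 0, 0, 0, 0, 0], [0, 0, 0, 0, 0, 0], [0, 0, 0, 0, 0, 0], [0, 0, 0, 0, 0, 0], [0, 0, 0, 0, 0, 0], [0, 0, 0, 0, 0, 0]]]' --grip 0 --grip_force 60

```text
clock: 4.95
ee_pos: [420.5, -91.9, 38.1]
orientation: [2.378, 2.053, -0.0]
ft_force: [-0.8, -0.8, 3.9]
width: 11.3
grip_force: 58.5
```

Gripped at about 12 mm. I lift slowly and check.

step_arm --series '[[[0, 0, -2, 0, 0, 0], [0, 0, -6, 0, 0, 0], [0, 0, -10, 0, 0, 0], [0, 0, -15, 0, 0, 0], [0, 0, -15, 0, 0, 0], [0, 0, -12, 0, 0, 0], [0, 0, -7, 0, 0, 0], [0, 0, -3, 0, 0, 0]]]'

```text
clock: 5.75
ee_pos: [420.9, -91.9, 108.9]
orientation: [2.377, 2.052, 0.001]
ft_force: [-0.0, -0.1, -2.0]
width: 11.6
grip_force: 58.4
```

step_arm --series '[[[0, 0, -2, 0, 0, 0], [0, 0, -3, 0, 0, 0], [0, 0, -3, 0, 0, 0], [0, 0, -2, 0, 0, 0], [0, 0, 0, 0, 0, 0], [0, 0, 0, 0, 0, 0], [0, 0, 0, 0, 0, 0], [0, 0, 0, 0, 0, 0]]]'

```text
clock: 6.55
ee_pos: [420.4, -91.8, 117.9]
orientation: [-2.378, -2.053, 0.0]
ft_force: [0.4, -1.0, -1.6]
width: 11.5
grip_force: 58.4
```

```bash
python3 - <<'E'
from h import *
np.set_printoptions(precision=2,suppress=True)
C=wcal();im=camera('wrist');a=camera('scene');t=camera('top')
b=[cv2.resize(im[100:300,200:440],None,fx=1.66,fy=1.66),cv2.resize(a[130:330,180:420],None,fx=1.66,fy=1.66),cv2.resize(t[180:300,230:410],None,fx=2.2,fy=2.2)]
H=max(x.shape[0] for x in b);W=0
o=np.zeros((332+264,797,3),np.uint8);o[:332,:398]=b[0][:332,:398];o[:332,398:796]=b[1][:332,:398];o[332:596,:396]=b[2][:264,:396]
save('lift',o)
s=get_state();print(s['ee_pos'],s['orientation'],s['ft_force'],s['width'],s['q'])
E
```

```text
[420.48 -91.85 117.91] [-2.38 -2.05  0.  ] [-0.72  0.23 -2.95] 11.167843098778313 [-0.24  0.22  2.06 -0.    0.86 -0.1 ]
```

View pics/lift.png

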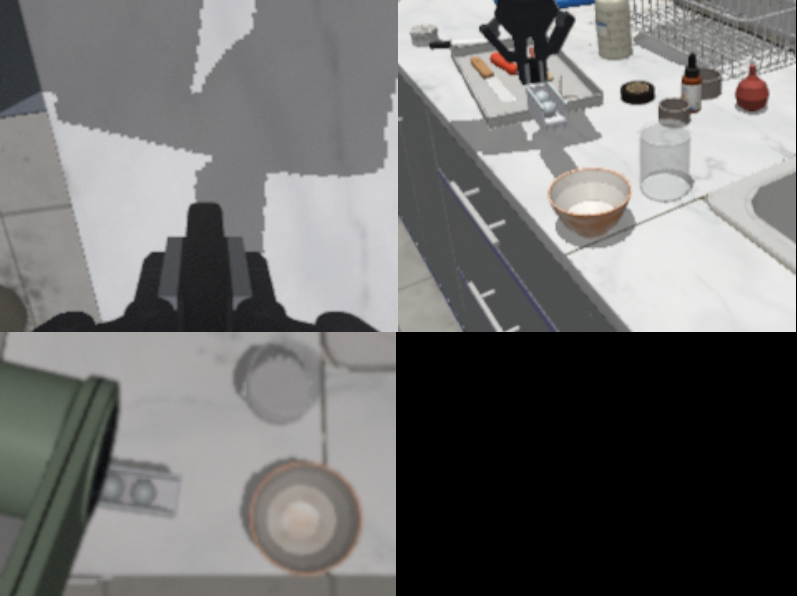

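```bash
cat >> h.py <<'E'
B=np.array([388.4,-294.8,0]);YAW=81.6
def tcp(corner,tilt,off=np.array([-91,0,38.])):
    R=Rt(YAW,tilt); # cup axes: x=-tool x, y=tool y, z=-tool z
    return corner+R.apply(off*np.array([-1,1,-1])),R
E
python3 - <<'E'
from h import *
np.set_printoptions(precision=2,suppress=True)
print(ray('scene',295.7,244.5,56), wcal()[1][:3,3])
s=get_state();print(Ro.from_rotvec(s['orientation']).as_euler('ZYX',degrees=True))
cx=-Rt(YAW).as_matrix()[:,0]
P=None
for z,t,N in((72,0,8),(62,0,4),(62,10,8),(62,25,8),(62,32,8)):
    p,R=tcp(B-12*cx+[0,0,z],t);print(z,t,p)
    rows(p,R,N,*(P or (s['ee_pos'],Ro.from_rotvec(s['orientation']))));P=(p,R)
E
```

```text
[ 392.06 -297.44   56.  ] [432.96 -10.38 249.26]
[  81.62    0.   -179.99]
72 0 [ 403.45 -192.9   110.  ]
8 x [-12.81  -0.26   0.99] [-0.  0.  0.]
62 0 [ 403.45 -192.9   100.  ]
4 x [0.  0.  2.5] [0. 0. 0.]
62 10 [ 402.28 -200.8   115.22]
8 x [-0.85  0.   -1.98] [0.   1.25 0.  ]
62 25 [ 399.86 -217.23  134.9 ]
8 x [-1.29  0.   -2.96] [0.   1.88 0.  ]
62 32 [ 398.48 -226.51  142.45]
8 x [-0.59 -0.   -1.39] [-0.    0.87  0.  ]
```

step_arm --series '[[[-2, -0.1, 0, 0, 0, 0], [-4, -0.1, 0, 0, 0, 0], [-6, -0.2, 0, 0, 0, 0], [-8, -0.2, 0, 0, 0, 0], [-8, -0.2, 0, 0, 0, 0], [-8, -0.2, 0, 0, 0, 0], [-8, -0.1, 0, 0, 0, 0], [-8, -0.1, 0, 0, 0, 0]]]'

```text
clock: 7.5
ee_pos: [411.6, -143.9, 118.0]
orientation: [2.378, 2.053, -0.0]
ft_force: [0.4, -0.2, -2.2]
width: 11.3
grip_force: 58.4
```

step_arm --series '[[[-8, -0.1, 1, 0, 0, 0], [-8, -0.1, 1, 0, 0, 0], [-8, 0, 1, 0, 0, 0], [-8, 0, 1, 0, 0, 0], [-7, 0, 1, 0, 0, 0], [-5, 0, 1, 0, 0, 0], [-4, 0, 1, 0, 0, 0], [-2.5, 0, 1, 0, 0, 0]]]'

```text
clock: 8.3
ee_pos: [404.2, -193.4, 109.9]
orientation: [2.378, 2.053, 0.0]
ft_force: [-0.2, 0.4, -1.3]
width: 11.2
grip_force: 58.4
```

step_arm --series '[[[0, 0, 1, 0, 0, 0], [0, 0, 2, 0, 0, 0], [0, 0, 3, 0, 0, 0], [0, 0, 2, 0, 0, 0], [0, 0, 2, 0, 0, 0], [0, 0, 0, 0, 0, 0], [0, 0, 0, 0, 0, 0], [0, 0, 0, 0, 0, 0]]]'

```text
clock: 9.1
ee_pos: [404.3, -193.1, 100.1]
orientation: [2.378, 2.053, 0.0]
ft_force: [-1.1, 0.1, -1.9]
width: 11.3
grip_force: 58.4
```

```bash
python3 - <<'E'
from h import *
a=camera('scene');t=camera('top')
o=np.zeros((332,797,3),np.uint8);o[:332,:398]=cv2.resize(a[130:330,180:420],None,fx=1.66,fy=1.66)[:332,:398];x=cv2.resize(t[180:300,230:410],None,fx=2.2,fy=2.2);o[:264,400:796]=x
save('over',o)
s=get_state();print(s['ee_pos'],s['q'],s['clock'])
E
```

```text
[ 404.28687483 -193.11137319  100.112562  ] [-4.71229791e-01  2.73528524e-01  2.04728383e+00 -1.11986247e-04
  8.20462168e-01 -3.24940013e-01] 9.2
```

View pics/over.png

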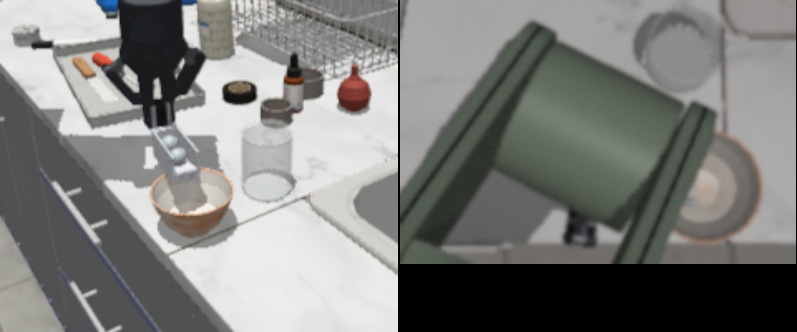

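step_arm --series '[[[-0.5, 0, -1.2, 0, 0.75, 0], [-0.7, 0, -1.6, 0, 1, 0], [-0.9, 0, -2, 0, 1.25, 0], [-0.9, 0, -2, 0, 1.25, 0], [-0.9, 0, -2, 0, 1.25, 0], [-0.9, 0, -2, 0, 1.25, 0], [-0.9, 0, -2, 0, 1.25, 0], [-0.7, 0, -1.6, 0, 1, 0]]]'

```text
clock: 10.0
ee_pos: [403.2, -200.7, 114.1]
orientation: [-2.296, -1.982, -0.182]
ft_force: [0.8, -0.6, -1.6]
width: 11.5
grip_force: 58.4
```

step_arm --series '[[[-0.35, 0, -0.8, 0, 0.5, 0], [-0.35, 0, -0.8, 0, 0.5, 0], [-0.35, 0, -0.8, 0, 0.5, 0], [-0.35, 0, -0.8, 0, 0.5, 0], [-0.35, 0, -0.8, 0, 0.5, 0], [-0.35, 0, -0.8, 0, 0.5, 0], [-0.35, 0, -0.8, 0, 0.5, 0], [-0.35, 0, -0.8, 0, 0.5, 0]]]'

```text
clock: 10.8
ee_pos: [402.6, -204.3, 119.7]
orientation: [-2.257, -1.949, -0.258]
ft_force: [-0.0, -0.8, -2.5]
width: 11.1
grip_force: 58.4
```

```bash
cat > look.py <<'E'
from h import *
import sys
np.set_printoptions(precision=2,suppress=True)
a=camera('scene');s=get_state();R=Ro.from_rotvec(s['orientation']).as_matrix()
pt=lambda c:s['ee_pos']+R@(np.array(c)-[-57,0,38]).__mul__([-1,1,-1])
print('tilt',np.degrees(np.arcsin(R[2,0])),'corner',pt([34,0,0])-B,s['ft_force'],s['width'],s['clock'])
save(sys.argv[1],cv2.resize(a[170:300,200:360],None,fx=4.5,fy=4.5,interpolation=cv2.INTER_CUBIC))
for n,c in(('front',[5,0,18]),('rear',[-22,0,22]),('lip',[34,0,14])):print(n,(proj('scene',pt(c))-[200,170])*4.5)
E
python3 look.py t14
```

```text
tilt 13.030475668457758 corner [ 2.56 10.99 62.24] [ 0.02  0.22 -2.96] 11.18513795440344 10.85
front [389.69 237.32]
rear [368.68 192.5 ]
lip [413.27 287.1 ]
```

View pics/t14.png

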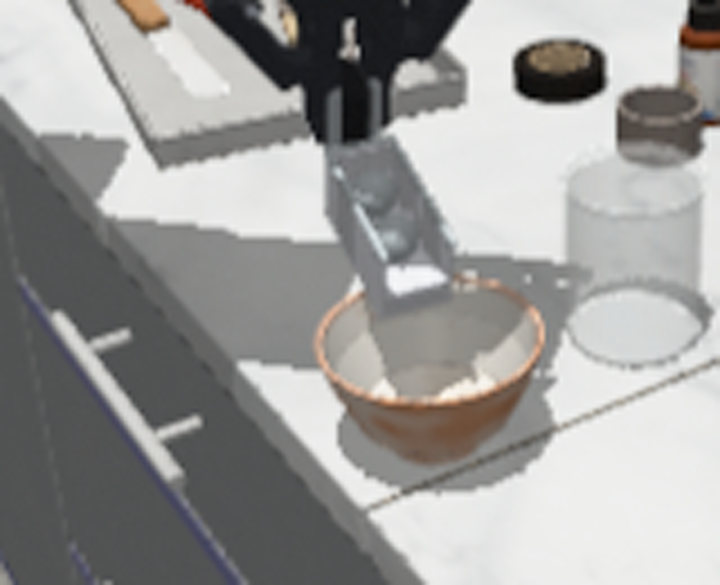

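Both balls are in their pockets (front at (395,232), rear at (375,188)) and the lip at (415,290) is over the bowl's inside. I lower 6 mm, then tilt slowly.

step_arm --series '[[[-0.1, 0, 0.5, 0, 0, 0], [-0.2, 0, 1, 0, 0, 0], [-0.3, 0, 1.4, 0, 0, 0], [-0.3, 0, 1.4, 0, 0, 0], [-0.3, 0, 1, 0, 0, 0], [-0.1, 0, 0.5, 0, 0, 0], [-0.2, 0, -0.5, 0, 0.3, 0], [-0.3, 0, -0.6, 0, 0.4, 0]]]'

```text
clock: 11.65
ee_pos: [402.5, -204.9, 114.8]
orientation: [-2.25, -1.943, -0.271]
ft_force: [0.5, -0.6, -2.5]
width: 11.0
grip_force: 58.4
```

```bash
cat >> look.py <<'E'
for n,c in(('front',[5,0,18]),('rear',[-22,0,22])):
    u,v=proj('scene',pt(c)).round().astype(int);print(n,a[v-3:v+3,u-2:u+4].mean((0,1)))
u,v=proj('scene',B+[0,0,20]).round().astype(int)
print('bowlpix',[u,v]);print(a[v-6:v+8,u-14:u+15:2].mean(2).astype(int))
E
python3 look.py t15
```

```text
tilt 13.714475224749417 corner [ 2.65 11.02 56.35] [ 0.09 -0.84 -1.92] 11.447858265749344 11.7
front [390.76 248.32]
rear [369.84 202.97]
lip [414.23 298.67]
front [123.44 128.97 131.06]
rear [116.11 121.17 123.11]
bowlpix [np.int64(294), np.int64(259)]
[[189 194 191 145 153 159 160 155 151 149 147 149 150 219 214]
 [187 191 208 154 157 159 160 156 150 149 147 167 147 224 232]
 [185 192 233 204 156 158 159 156 151 147 146 220 208 222 238]
 [191 199 240 229 154 157 158 155 148 146 166 238 236 228 207]
 [161 204 224 224 153 157 157 153 145 222 222 226 222 173 125]
 [110 162 172 210 169 170 160 154 188 233 218 174 157 103  86]
 [106  99 109 152 142 141 140 132 170 163 143 104  85  86  90]
 [106 106  96  83  80  79  97  92  87  85  84  85  86  89  87]
 [105 105 102  96  90  87  85  86  89  89  86  86  85  87  82]
 [105 100  99 102  99  96  94  94  96  92  88  85  84  84  81]
 [101  99  90  96 101 102 101 100  99  94  87  83  84  82  84]
 [ 95 102  89  87  96  99 101 100  93  89  84  83  83  83  90]
 [107 103  96  85  88  92  97  95  88  84  82  82  81  88  96]
 [129 101 102  94  88  89  92  93  87  84  83  82  85  95 100]]
```

step_arm --series '[[[-0.3, 0, -0.6, 0, 0.4, 0], [-0.3, 0, -0.6, 0, 0.4, 0], [-0.3, 0, -0.6, 0, 0.4, 0], [-0.3, 0, -0.6, 0, 0.4, 0], [-0.3, 0, -0.6, 0, 0.4, 0], [-0.3, 0, -0.6, 0, 0.4, 0], [-0.3, 0, -0.6, 0, 0.4, 0], [-0.3, 0, -0.6, 0, 0.4, 0]]]'

```text
clock: 12.5
ee_pos: [401.9, -208.5, 118.8]
orientation: [-2.218, -1.915, -0.33]
ft_force: [0.2, -0.1, -1.3]
width: 11.3
grip_force: 58.4
```

```bash
python3 look.py t17
```

```text
tilt 16.92329183596315 corner [ 2.52 10.86 55.9 ] [-0.31 -1.11 -2.3 ] 11.039445590199486 12.55
front [391.71 248.39]
rear [371.   200.87]
lip [414.88 301.04]
front [119.97 125.31 127.28]
rear [114.69 119.81 121.5 ]
bowlpix [np.int64(294), np.int64(259)]
[[190 195 173 146 153 161 160 156 151 149 149 150 151 146 136]
 [189 192 208 154 158 160 161 156 150 149 147 149 147 150 143]
 [187 193 233 206 157 159 160 157 151 148 148 146 146 148 152]
 [192 200 241 229 155 158 158 155 149 146 147 144 144 154 157]
 [162 206 224 225 154 158 158 154 146 145 145 152 168 142 126]
 [111 163 172 210 170 171 161 156 157 172 167 142 145 105  87]
 [107  98 111 153 142 142 141 134 134 150 144 104  86  86  90]
 [107 106  96  85  81  81  97  93  88  85  86  86  87  89  88]
 [106 106 102  98  90  87  86  87  90  88  87  85  85  87  84]
 [105 100  99 103 100  97  95  95  96  94  89  84  85  84  81]
 [102  99  91  96 102 103 102 101  99  95  88  84  84  83  83]
 [ 96 102  88  87  96 100 101 100  94  91  84  83  83  84  91]
 [108 104  96  84  89  93  96  95  89  85  84  81  82  88  96]
 [130 101 103  94  89  91  93  93  87  85  84  84  86  96 100]]
```

step_arm --series '[[[-0.3, 0, -0.6, 0, 0.4, 0], [-0.3, 0, -0.6, 0, 0.4, 0], [-0.3, 0, -0.6, 0, 0.4, 0], [-0.3, 0, -0.6, 0, 0.4, 0], [-0.3, 0, -0.6, 0, 0.4, 0], [-0.3, 0, -0.6, 0, 0.4, 0], [0, 0, 0, 0, 0, 0], [0, 0, 0, 0, 0, 0]]]'

```text
clock: 13.35
ee_pos: [401.6, -211.4, 121.6]
orientation: [-2.194, -1.894, -0.373]
ft_force: [-0.1, -0.6, -1.0]
width: 11.5
grip_force: 58.5
```

```bash
python3 look.py t20
```

```text
tilt 19.29315539737385 corner [ 2.45 10.98 55.67] [-0.21  0.54 -1.92] 11.695102545428124 13.4
front [392.2  248.17]
rear [371.7  199.14]
lip [415.1  302.39]
front [139.42 139.53 143.17]
rear [116.64 121.78 123.64]
bowlpix [np.int64(294), np.int64(259)]
[[139 141 142 147 155 162 161 157 151 149 149 151 151 148 136]
 [139 141 143 154 159 162 161 156 141 140 147 149 147 150 145]
 [159 139 150 157 158 160 160 173 185 135 139 147 146 155 160]
 [189 141 152 153 156 159 160 200 219 189 163 144 162 166 140]
 [161 166 166 151 154 159 161 209 224 220 191 158 160 137  95]
 [108 145 145 155 162 172 181 201 210 192 163 136 116  87  90]
 [108  99  96 126 130 141 152 150 144 128 106  87  86  90  89]
 [107 106  97  88  83  83  85  85  87  87  87  87  88  89  84]
 [107 104 103  99  94  91  89  91  93  91  88  86  86  86  82]
 [106  98  98 103 101  99  97  98  97  94  88  86  85  84  82]
 [103  97  90  97 102 103 101 100  98  93  86  85  83  84  88]
 [ 97 102  88  87  94  98 101  97  91  87  84  83  82  87  93]
 [103 104  97  86  89  92  96  93  86  84  83  83  85  94  98]
 [124 102 103  95  90  92  93  92  88  85  84  85  90  98 106]]
```

View pics/t20.png

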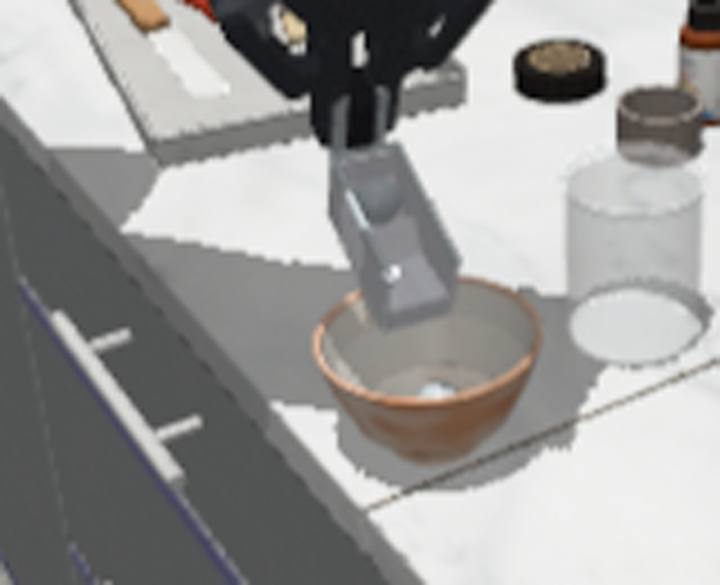

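The front pocket is empty and the rear ball is still at (378,195). A highlight at (437,390) suggests the ball is in the bowl. I hold the tilt while it settles.

step_arm --series '[[[0, 0, 0, 0, 0, 0], [0, 0, 0, 0, 0, 0], [0, 0, 0, 0, 0, 0], [0, 0, 0, 0, 0, 0], [0, 0, 0, 0, 0, 0], [0, 0, 0, 0, 0, 0], [0, 0, 0, 0, 0, 0], [0, 0, 0, 0, 0, 0]]]'

```text
clock: 14.2
ee_pos: [401.5, -211.3, 121.6]
orientation: [-2.194, -1.894, -0.373]
ft_force: [0.7, 0.1, -0.2]
width: 11.2
grip_force: 58.5
```

step_arm --series '[[[0, 0, 0, 0, 0, 0], [0, 0, 0, 0, 0, 0], [0, 0, 0, 0, 0, 0], [0, 0, 0, 0, 0, 0], [0, 0, 0, 0, 0, 0], [0, 0, 0, 0, 0, 0], [0, 0, 0, 0, 0, 0], [0, 0, 0, 0, 0, 0]]]'

```text
clock: 15.0
ee_pos: [401.5, -211.3, 121.6]
orientation: [-2.194, -1.894, -0.373]
ft_force: [-1.0, -0.1, -1.3]
width: 11.1
grip_force: 58.5
```

```bash
python3 look.py h1|head -11
```

```text
tilt 19.29553695391874 corner [ 2.45 11.   55.66] [-0.57  0.18 -2.38] 11.417452440719726 15.05
front [392.19 248.16]
rear [371.68 199.13]
lip [415.09 302.38]
front [139.14 139.42 142.94]
rear [116.89 121.83 123.72]
bowlpix [np.int64(294), np.int64(259)]
[[138 140 142 147 154 161 128 125 131 126 134 150 151 147 136]
 [138 139 143 155 158 156 118 127 131 126 123 149 149 150 143]
 [158 139 150 157 157 150 117 126 128 124 118 147 146 148 153]
 [187 140 153 153 155 148 148 165 165 121 114 146 144 154 157]
```

step_arm --series '[[[0, 0, 0, 0, 0, 0], [0, 0, 0, 0, 0, 0], [0, 0, 0, 0, 0, 0], [0, 0, 0, 0, 0, 0], [0, 0, 0, 0, 0, 0], [0, 0, 0, 0, 0, 0], [0, 0, 0, 0, 0, 0], [0, 0, 0, 0, 0, 0]]]'

```text
clock: 15.85
ee_pos: [401.6, -211.3, 121.6]
orientation: [-2.194, -1.894, -0.373]
ft_force: [0.3, 0.1, -1.2]
width: 11.4
grip_force: 58.5
```

step_arm --series '[[[0, 0, 0, 0, 0, 0], [0, 0, 0, 0, 0, 0], [0, 0, 0, 0, 0, 0], [0, 0, 0, 0, 0, 0], [0, 0, 0, 0, 0, 0], [0, 0, 0, 0, 0, 0], [0, 0, 0, 0, 0, 0], [0, 0, 0, 0, 0, 0]]]'

```text
clock: 16.65
ee_pos: [401.5, -211.3, 121.6]
orientation: [-2.194, -1.894, -0.373]
ft_force: [-0.5, 0.3, -1.9]
width: 11.0
grip_force: 58.5
```

```bash
python3 look.py h2|head -11; python3 -c "
from h import *
ims=[cv2.imread('pics/%s.png'%n).astype(int) for n in('t20','h1','h2')]
for i,j in((0,1),(1,2)):
    d=abs(ims[i]-ims[j]).max(2)>25;p=np.argwhere(d);print(d.sum(),p.min(0) if len(p) else '',p.max(0) if len(p) else '')
s=get_state();cx=-Rt(YAW).as_matrix()[:,0]
p,R=s['ee_pos'],Ro.from_rotvec(s['orientation'])
tl=np.degrees(np.arcsin(R.as_matrix()[2,0]))
p1,R1=tcp(B-12*cx+[0,0,64],tl);rows(p1,R1,4,p,R)
p2,R2=tcp(B-12*cx+[0,0,64],0);rows(p2,R2,24,p1,R1);print(p2)
"
```

```text
tilt 19.292611944319468 corner [ 2.47 10.98 55.67] [-0.99 -0.12 -1.32] 11.29680404798765 16.7
front [392.25 248.15]
rear [371.74 199.12]
lip [415.15 302.37]
front [139.31 139.56 143.28]
rear [116.75 121.89 123.61]
bowlpix [np.int64(294), np.int64(259)]
[[138 140 142 146 154 161 128 125 131 127 133 151 152 147 136]
 [138 139 142 155 159 156 119 127 131 126 123 149 148 151 143]
 [157 138 150 156 157 150 117 126 128 124 118 147 146 149 153]
 [188 140 152 153 155 148 149 165 165 122 114 145 144 154 157]
2484 [ 20 279] [496 597]
0  
4 x [ 0.87 -0.2  -1.9 ] [-0.   -0.    0.01]
24 x [ 0.52 -0.    1.28] [ 0.  -0.8 -0. ]
[ 403.44655194 -192.9049497   102.        ]
```

The grey ball is at rest in the bowl, with no change between the last two pictures. I raise, level, and return to the original spot.

step_arm --series '[[[0.5, 0, -1.2, 0, 0, 0], [0.8, 0, -2, 0, 0, 0], [0.9, 0, -2.2, 0, 0, 0], [0.7, 0, -2, 0, 0, 0], [0.6, 0, 0.6, 0, -0.6, 0], [0.6, 0, 1.5, 0, -1, 0], [0.8, 0, 1.9, 0, -1.2, 0], [0.8, 0, 1.9, 0, -1.2, 0]]]'

```text
clock: 17.5
ee_pos: [402.1, -206.2, 124.6]
orientation: [-2.235, -1.93, -0.298]
ft_force: [0.2, -0.8, -1.7]
width: 11.2
grip_force: 58.5
```

step_arm --series '[[[0.8, 0, 1.9, 0, -1.2, 0], [0.8, 0, 1.9, 0, -1.2, 0], [0.8, 0, 1.9, 0, -1.2, 0], [0.8, 0, 1.9, 0, -1.2, 0], [0.8, 0, 1.9, 0, -1.2, 0], [0.8, 0, 1.9, 0, -1.2, 0], [0.8, 0, 1.9, 0, -1.2, 0], [0.8, 0, 1.9, 0, -1.2, 0]]]'

```text
clock: 18.3
ee_pos: [403.6, -197.4, 111.0]
orientation: [-2.328, -2.01, -0.114]
ft_force: [0.8, 0.0, -0.9]
width: 10.9
grip_force: 58.5
```

step_arm --series '[[[0.8, 0, 1.9, 0, -1.2, 0], [0.7, 0, 1.6, 0, -1, 0], [0.7, 0, 1.6, 0, -1, 0], [0.7, 0, 1.6, 0, -1, 0], [0.6, 0, 1.2, 0, -0.8, 0], [0.4, 0, 0.8, 0, -0.5, 0], [0.2, 0, 0.4, 0, -0.2, 0], [0, 0, 0, 0, 0, 0]]]'

```text
clock: 19.1
ee_pos: [404.2, -192.9, 102.2]
orientation: [2.378, 2.053, -0.0]
ft_force: [0.2, 0.7, -2.4]
width: 11.5
grip_force: 58.5
```

```bash
python3 look.py l1|head -7; python3 -c "
from h import *
s=get_state()
rows([420.5,-91.9,110],Rt(YAW),16);print(s['ee_pos'])"
```

```text
tilt -0.007317520846520636 corner [ 2.61 11.81 64.24] [-0.41 -0.42 -1.98] 11.066996758728465 19.15
front [385.62 239.34]
rear [364.51 204.63]
lip [409.52 278.13]
front [223.94 224.64 228.42]
rear [183.06 190.56 193.56]
bowlpix [np.int64(294), np.int64(259)]
16 x [ 6.4   0.08 -0.49] [0. 0. 0.]
[ 404.2660758  -192.95113969  102.22741613]
```

step_arm --series '[[[1, 0.1, -1, 0, 0, 0], [3, 0.1, -1, 0, 0, 0], [5, 0.1, -1, 0, 0, 0], [7, 0.1, -1, 0, 0, 0], [8, 0.1, -1, 0, 0, 0], [8, 0.1, -1, 0, 0, 0], [8, 0.1, -1, 0, 0, 0], [8, 0.1, -1, 0, 0, 0]]]'

```text
clock: 19.95
ee_pos: [412.1, -144.7, 110.4]
orientation: [2.377, 2.054, 0.0]
ft_force: [0.3, 0.6, -2.2]
width: 11.3
grip_force: 58.5
```

step_arm --series '[[[8, 0.1, 0, 0, 0, 0], [8, 0.1, 0, 0, 0, 0], [8, 0.1, 0, 0, 0, 0], [8, 0.1, 0, 0, 0, 0], [8, 0, 0, 0, 0, 0], [7, 0, 0, 0, 0, 0], [5, 0, 0, 0, 0, 0], [2.5, 0, 0, 0, 0, 0]]]'

```text
clock: 20.75
ee_pos: [420.4, -91.2, 110.2]
orientation: [2.377, 2.054, -0.0]
ft_force: [0.3, -0.1, -1.1]
width: 11.2
grip_force: 58.5
```

step_arm --series '[[[0, 0, 4, 0, 0, 0], [0, 0, 9, 0, 0, 0], [0, 0, 12, 0, 0, 0], [0, 0, 12, 0, 0, 0], [0, 0, 12, 0, 0, 0], [0, 0, 9, 0, 0, 0], [0, 0, 6, 0, 0, 0], [0, 0, 3, 0, 0, 0]]]'

```text
clock: 21.55
ee_pos: [420.1, -91.7, 42.5]
orientation: [-2.377, -2.052, 0.001]
ft_force: [-1.1, 0.0, -1.6]
width: 11.3
grip_force: 58.5
```

```bash
python3 -c "
from h import *
a=camera('scene');t=camera('top');s=get_state();print(s['ee_pos'],s['ft_force'],s['clock'])
o=np.zeros((332,797,3),np.uint8);o[:332,:398]=cv2.resize(a[130:330,180:420],None,fx=1.66,fy=1.66)[:332,:398];x=cv2.resize(t[180:300,230:410],None,fx=2.2,fy=2.2);o[:264,400:796]=x
save('back',o)"
```

```text
[420.28663198 -91.69863001  42.94627593] [-0.43403242  0.24919661 -1.522044  ] 21.65
```

View pics/back.png

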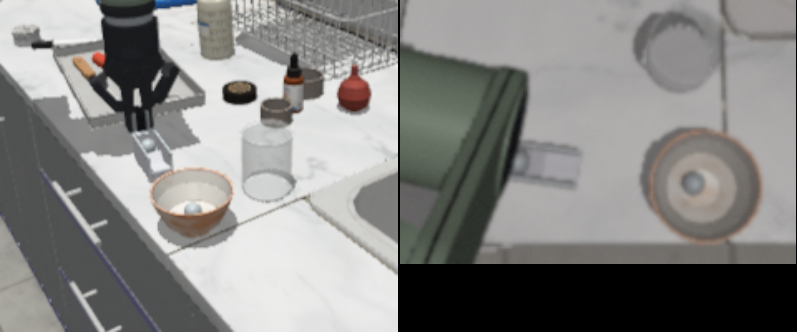

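The front ball lies in the bowl (692,183) and the rear ball is still in the cup (148,143). I set the cup down.

step_arm --series '[[[0, 0, 1.2, 0, 0, 0], [0, 0, 1.2, 0, 0, 0], [0, 0, 0.8, 0, 0, 0], [0, 0, 0.6, 0, 0, 0], [0, 0, 0.5, 0, 0, 0], [0, 0, 0.3, 0, 0, 0], [0, 0, 0, 0, 0, 0], [0, 0, 0, 0, 0, 0]]]'

```text
clock: 22.45
ee_pos: [420.4, -91.7, 38.7]
orientation: [2.378, 2.053, -0.0]
ft_force: [-0.1, 0.1, -1.0]
width: 11.2
grip_force: 58.5
```

step_arm --series '[[[0, 0, 0.2, 0, 0, 0], [0, 0, 0.2, 0, 0, 0], [0, 0, 0, 0, 0, 0], [0, 0, 0, 0, 0, 0], [0, 0, 0, 0, 0, 0], [0, 0, 0, 0, 0, 0], [0, 0, 0, 0, 0, 0], [0, 0, 0, 0, 0, 0]]]'

```text
clock: 23.25
ee_pos: [420.4, -91.7, 38.3]
orientation: [2.378, 2.053, -0.0]
ft_force: [-0.0, 0.3, -2.4]
width: 11.5
grip_force: 58.5
```

step_arm --series '[[[0, 0, 0.2, 0, 0, 0], [0, 0, 0.2, 0, 0, 0], [0, 0, 0, 0, 0, 0], [0, 0, 0, 0, 0, 0], [0, 0, 0, 0, 0, 0], [0, 0, 0, 0, 0, 0], [0, 0, 0, 0, 0, 0], [0, 0, 0, 0, 0, 0]]]'

```text
clock: 24.05
ee_pos: [420.4, -91.6, 38.1]
orientation: [2.378, 2.053, 0.0]
ft_force: [-1.0, 1.9, 5.0]
width: 11.5
grip_force: 59.5
```

step_arm --series '[[[0, 0, 0.2, 0, 0, 0], [0, 0, 0, 0, 0, 0], [0, 0, 0, 0, 0, 0], [0, 0, 0, 0, 0, 0], [0, 0, 0, 0, 0, 0], [0, 0, 0, 0, 0, 0], [0, 0, 0, 0, 0, 0], [0, 0, 0, 0, 0, 0]]]'

```text
clock: 24.85
ee_pos: [420.4, -91.6, 38.1]
orientation: [2.378, 2.053, 0.0]
ft_force: [-2.2, 2.1, 8.3]
width: 11.5
grip_force: 60.1
```

step_arm --series '[[[0, 0, -0.3, 0, 0, 0], [0, 0, 0, 0, 0, 0], [0, 0, 0, 0, 0, 0], [0, 0, 0, 0, 0, 0], [0, 0, 0, 0, 0, 0], [0, 0, 0, 0, 0, 0], [0, 0, 0, 0, 0, 0], [0, 0, 0, 0, 0, 0]]]'

```text
clock: 25.65
ee_pos: [420.4, -91.6, 38.1]
orientation: [2.378, 2.053, 0.0]
ft_force: [-0.7, 2.0, 5.4]
width: 11.5
grip_force: 59.4
```

step_arm --series '[[[0, 0, 0, 0, 0, 0], [0, 0, 0, 0, 0, 0], [0, 0, 0, 0, 0, 0], [0, 0, 0, 0, 0, 0], [0, 0, 0, 0, 0, 0], [0, 0, 0, 0, 0, 0], [0, 0, 0, 0, 0, 0], [0, 0, 0, 0, 0, 0]]]' --grip 55 --grip_force 20

```text
clock: 26.45
ee_pos: [420.4, -91.7, 37.9]
orientation: [2.378, 2.053, -0.0]
ft_force: [0.6, 0.3, 0.3]
width: 46.9
grip_force: 0.0
```

step_arm --series '[[[0, 0, -3, 0, 0, 0], [0, 0, -8, 0, 0, 0], [0, 0, -15, 0, 0, 0], [0, 0, -20, 0, 0, 0], [0, 0, -25, 0, 0, 0], [0, 0, -25, 0, 0, 0], [0, 0, -20, 0, 0, 0], [0, 0, -10, 0, 0, 0]]]'

```text
clock: 27.25
ee_pos: [421.2, -91.8, 166.3]
orientation: [2.375, 2.051, 0.004]
ft_force: [-0.0, -0.8, -0.7]
width: 47.1
grip_force: 0.0
```

step_arm --series '[[[20, 0, 0, 0, 0, 0], [30, 0, 0, 0, 0, 0], [30, 0, 0, 0, 0, 0], [20, 0, 0, 0, 0, 0], [10, 0, 0, 0, 0, 0], [0, 0, 0, 0, 0, 0], [0, 0, 0, 0, 0, 0], [0, 0, 0, 0, 0, 0]]]'

```text
clock: 28.05
ee_pos: [436.2, 16.4, 163.9]
orientation: [2.379, 2.052, -0.001]
ft_force: [0.3, -0.0, 0.4]
width: 47.2
grip_force: 0.0
```

```bash
python3 -c "
from h import *
a=camera('scene');t=camera('top');s=get_state();print(s['ee_pos'],s['ft_force'],s['clock'])
o=np.zeros((332,797,3),np.uint8);o[:332,:398]=cv2.resize(a[130:330,180:420],None,fx=1.66,fy=1.66)[:332,:398];x=cv2.resize(t[180:300,230:410],None,fx=2.2,fy=2.2);o[:264,400:796]=x
save('end',o)"
```

```text
[436.25689013  16.42937253 163.90082017] [-0.69059473 -0.64036793 -0.24731977] 28.15
```

View pics/end.png

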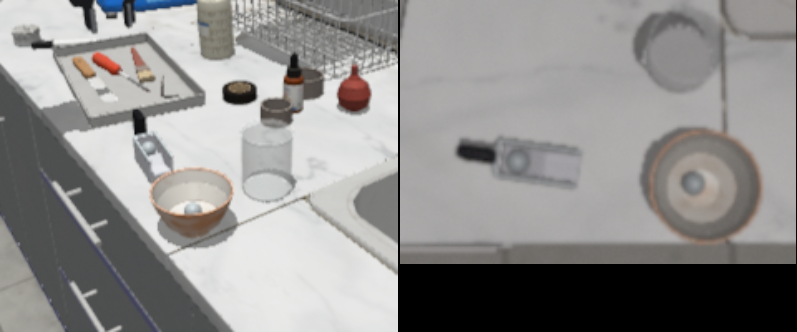

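The cup stands upright with the rear ball in it (517,160), and the front ball is in the bowl (692,183). Nothing else has moved.

```bash
python3 -c "
from station import job_done;print(job_done())"
```

```text
the job is handed in; nothing more can be done
None
```

The job is handed in: the front ball lies in the bowl, and the cup stands upright on the worktop where it started, released, with the rear ball still in it; the bowl, beaker and ring look undisturbed in the last pictures (about 28 s used).

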